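Clip the climate sensor onto the snap hook

TASK

Hang the white climate sensor on the snap hook of the steel stand: pass the sensor's wire bail over the hook's nose and press its cross bar (the rung below the grip) down against the sprung gate until the bar drops inside and the gate snaps shut above it. Then prove the catch with a light upward tug of about 6 N against the shut gate, let the sensor gently down until it hangs in the hook, and let go. Never force the hook with more than 25 N, and leave the other things on the bench where they are.

Things in the scene. Friction and masses are not known exactly. Their poses are not given: they have to be found in the camera images.
- sensor: climate sensor, about 0.25 kg: white round stacked-plate housing 72 across, 55 tall, upright on the bench. Origin: centre of its underside, z up. Two stiff wires at y = +-30 rise from it, joined by a level cross bar along y 140 above the origin (window under it 54 wide, 82 high) and by an arch 50 higher that carries the grip tab
- bar (a point): centre of the bail's cross bar, the rung midway up the wire bail, below the arch (6 thick, along the sensor's y), 140 above the sensor's origin; axes as the sensor's
- grip (a point): point in the grey grip tab, 74 above the bar's centre; the tab is 16 thick along the sensor's y (pinch it along y), 26 along x, and reaches from 52 to 92 above the bar's centre line, standing on the arch; axes as the sensor's
- stand: fixed steel stand, yaw varies: base 150 x 110 x 12, post 18 thick, 230 tall, a hook head clamped on the post up to 7 above or below its middle setting (not measured: feel for it). Origin: on the bench under the post, z up. Hook of 8 round steel in its xz plane, open upward, nose towards -x (roughly to the robot). Middle setting: shank z = 205, x = 0 to -46; lowest underside x = -88, z = 151
- nose (a point): end of the hook's upturned nose (8 thick, rounded, its top 4 above this point) for the head's middle setting, the real one is up to 7 higher or lower; stand frame x = -105.5, z = 201; axes as the stand's. The bail goes over it towards the stand's +x
- seat (a point): where the bar's centre rests in the bottom of the hook, for the head's middle setting (really up to 7 higher or lower): stand frame x = -88, z = 162; axes as the stand's. Nose top 43 above it, nose's inner face 13.5 to its -x side. The bar passes the gate best when pressed down 2 to 8 to the nose side (-x) of the seat
- gate (a joint): sprung gate closing the hook's mouth, rad: 0 shut, 0.75 wide open. Two wires, 49 long, pivoted at stand x = -50, z = 205 (middle setting); shut, it slopes to the nose, tip x = -97, z = 192. Opens downward only; the bar needs 3 N at first, up to about 9 N, and passes the tip at 0.3 to 0.6 rad, 10 to 30 below the shut tip. With the gate shut the bar can rise 24 to 28 above its real resting place
- pot: small empty terracotta pot, 70 wide, 65 tall; origin: centre of its underside. Not part of the job
- bottle: white bottle, 60 across, 150 tall; origin: centre of its underside. Not part of the job
- labelbox: blue open box 100 x 70 x 35 holding white label stakes that rise to 65; origin: centre of its underside. Not part of the job
- brush: hand brush 170 long, lying on the bench along its x; origin: on the bench under it. Not part of the job
- jar: lidded glass jar, 56 across, 60 tall; origin: centre of its underside. Not part of the job
- beaker: clear plastic beaker, 64 across, 80 tall; origin: centre of its underside. Not part of the job
Not all that is in view belongs to the job. What is shaped like the sensor but yellow is not meant.

How it is judged:
On the way, in this order (a step that is already met when the one before it is completed fails the run):
1. the bail's bar pushes the gate open (value of joint gate above 0.2 rad and contact force between sensor and stand above 2 N), for 0.02 s.
2. the bar is inside the hook and the gate has snapped shut above it (x of bar in the frame of seat between -0.012 and 0.03 m and y of bar in the frame of seat between -0.024 and 0.024 m and z of bar in the frame of seat below 0.026 m and value of joint gate below 0.06 rad), for 0.1 s.
3. the bar is tugged up against the shut gate with 3 to 15 N (x of bar in the frame of seat between -0.012 and 0.03 m and y of bar in the frame of seat between -0.024 and 0.024 m and z of bar in the frame of seat between 0.012 and 0.044 m and contact force between sensor and stand between 3 and 15 N and value of joint gate below 0.06 rad), for 0.2 s.
At the end, for the whole second after the job is handed in: the bail's bar lies in the bottom of the hook (bar centre within 30 mm of the seat point, within 10 mm along the stand's x and 14 mm in height, which allows for the head's setting), the gate is shut (under 0.06 rad), the sensor hangs within 0.35 rad of upright, slower than 0.05 m/s, and is released (distance between bar and seat below 0.03 m and x of bar in the frame of seat between -0.01 and 0.01 m and z of bar in the frame of seat between -0.014 and 0.014 m and value of joint gate below 0.06 rad and angle between sensor's own z axis and vertical below 0.35 rad and linear speed of sensor below 0.05 m/s and contact force between sensor and the fingers below 0.1 N); the robot touches nothing.
It fails at once if sensor and hook stand pressed together with more than 25 N (contact force between sensor and stand above 25 N).
It fails at once if the pot, bottle, label box, brush, jar or beaker moved by more than 30 mm (distance of any of pot, bottle, labelbox, brush, jar, beaker from where it was at the start of the episode above 0.03 m).
It also fails if it takes over 72 s, if anything falls off the work surface, if the arm or the gripper's body presses on something with over 40 N, if the wrist force passes 120 N, or if a joint passes its speed limit or range.

ROBOT

A 6-joint arm with a two-finger parallel gripper is mounted at the origin on the work surface. World frame = base frame: x ahead of the robot, y to its left, z up, the work surface at z = 0. Lengths are in m, angles in rad, forces in N, time in s.
With the tool pointing down it reaches from about 0.3 to 0.775 m from the base axis. Payload 14.6 kg.
Tool frame: the origin (TCP) lies between the finger pads; the fingertips stand ctrl.tip_extent ahead of it and the grasp point (between the pads) lies 3 mm ahead of it (ctrl.tip_extent is the distance from the TCP to the fingertips, in m); z points along the fingers, y is the line along which they close (so a half turn about z gives the same grasp; the last joint's range is limited). The gripper opens to 94 mm and grips with 3 to 60 N. Pads are 16 mm wide; open, the fingers measure 119 mm over their backs; the gripper's body (75 mm by 177 mm) begins 78 mm behind the grasp point.
Start: joints at [1.216, 0.3, 1.521, -0, 1.321, -0.067], TCP at [0.156, 0.527, 0.227] pointing down, gripper open.
Joint ranges: [-3.03, 3.03], [-0.79, 2.21], [0.23, 2.52], [-1.04, 4.18], [0, 3.07], [-2.55, 2.55]. Speed limits (rad/s): [2.22, 2.22, 2.57, 3.14, 3.14, 3.14].

INTERFACE

Orientations are given as [roll, pitch, yaw] about the fixed x, y, z axes, in that order (R = Rz(yaw) Ry(pitch) Rx(roll)).
In Python, from station import ctrl, eyes gives the robot as it stands. The module is installed in compiled form; this text tells all that it offers.
- The arm moves only by the shell command python3 -m crank FILE [OPENING] [FORCE], which reads ROWS from the file FILE. ROWS is 1 to 10 rows, one to a line, with the numbers parted by commas; each row has 6 numbers: dx, dy, dz in units of 50 mm, then a rotation vector rx, ry, rz in units of 0.25 rad; each row shifts and turns the commanded pose from where the row before left it, along the tool's axes as they then stand; what a row does not reach is not made up. A row lasts 1/10 s, in which the tool goes at most 0.05 m and 0.15 rad, less where a joint would pass 70% of its speed; a pose out of reach is approached as far as the arm can. OPENING is the finger opening in m, set as the command begins (- or left out keeps the last). The fingers move at their own pace and stop on an object; FORCE is the grip in N (left out, the last holds). Time passes only in rows, so rows that do not move let the fingers close. It prints the time, the measured TCP pose, the force, the opening and the grip force at its end. Input that does not fit is refused with a message, and nothing moves.
- ctrl.get_obs(): the state, without advancing time (a new reading comes with each control period).
- eyes.camera(name): name is "side" or "top"; returns a dict with "pixels" (420x560x3 uint8, blue, green, red), "fx", "fy", "cx", "cy" (pixels), "extrinsics" (4x4, takes a point from camera to world coordinates). Camera axes: x right, y up, looking along -z (the intrinsics and any distortion apply to the point x, -y, -z); pixel columns grow to the right and rows downward; lengths in m; the calibration is good to about 2 mm. A picture is of the moment at which its call begins. There is no depth.
- ctrl.hand_in(): hands the job in; it is judged then, once.
The state is a dict: "time_s": time; "qpos": joint angles; "joint_vel": joint speeds; "tau": joint torques, N m; "ee_pos": TCP position; "eef_rot": TCP orientation; "force": force on the tool from outside, world axes, zero at the start; "moment": the same for the moment, N m; "grip_width": finger opening in m; "grip_force": force on a finger pad.
Only numpy, scipy, OpenCV 4.12 (cv2) and the standard library are available. Lean on these libraries where they do the work, as an engineer would, in place of code of your own. Each camera call takes 0.05 s, during which the arm holds its last target. There are 200 camera calls.

## Working session

There is one attempt and no reset: what is moved stays moved. The work goes in short steps, Python scripts to look and compute and a shell command to move; the robot and the scene stay as the last step left them, time stands still between calls to the robot, and variables do not carry over. Pictures are saved under pics/ and viewed, at most 10 in all, crops included, and the job is handed in when it is done.

```bash
mkdir -p pics; python3 - <<'E'
from station import ctrl, eyes
import cv2,numpy as np
print(ctrl.get_obs(), ctrl.tip_extent)
for n in("side","top"):
    c=eyes.camera(n); cv2.imwrite(f"pics/{n}0.png",c["pixels"]); np.save(f"{n}.npy",c,allow_pickle=True)
    print(n,c["fx"],c["fy"],c["cx"],c["cy"],np.round(c["extrinsics"],4).tolist(),c.keys())
E
```

```text
{'time_s': 0.0, 'qpos': array([ 1.21639119e+00,  3.00460012e-01,  1.52157827e+00,  8.26698615e-07,
        1.32071858e+00, -6.66136083e-02]), 'joint_vel': array([-3.89291596e-04,  6.71161466e-04,  4.68128319e-04,  1.27133611e-03,
       -2.87605161e-05,  9.34225248e-04]), 'tau': array([ 1.09687312e-04, -5.31815422e+01, -3.52723145e+01,  7.08407722e-02,
        2.44256324e-02, -9.28071904e-05]), 'ee_pos': array([0.15603529, 0.52715051, 0.22689359]), 'eef_rot': array([-3.14043108e+00, -7.82940560e-05,  2.85380087e+00]), 'force': array([0.38223776, 0.50765399, 0.7199354 ]), 'moment': array([ 0.0104882 , -0.00825748, -0.06089506]), 'grip_force': 0.0, 'grip_width': 0.09408659341066303} 0.022
side 422.59765153318244 422.59765153318244 279.1700554248733 212.00705520520492 [[0.8814, 0.3075, -0.3586, 0.1656], [-0.4723, 0.5716, -0.6709, -0.7995], [-0.0013, 0.7607, 0.6491, 0.879], [0.0, 0.0, 0.0, 1.0]] dict_keys(['pixels', 'fx', 'fy', 'cx', 'cy', 'extrinsics'])
top 498.8528790362329 498.8528790362329 280.1394973526299 210.19970676537017 [[-0.0005, 0.9976, -0.0697, 0.4709], [-0.9999, -0.0016, -0.0159, -0.0529], [-0.016, 0.0697, 0.9974, 1.7133], [0.0, 0.0, 0.0, 1.0]] dict_keys(['pixels', 'fx', 'fy', 'cx', 'cy', 'extrinsics'])
```

View pics/side0.png

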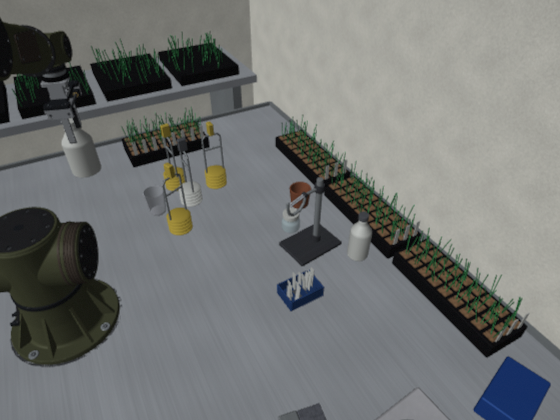

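View pics/top0.png

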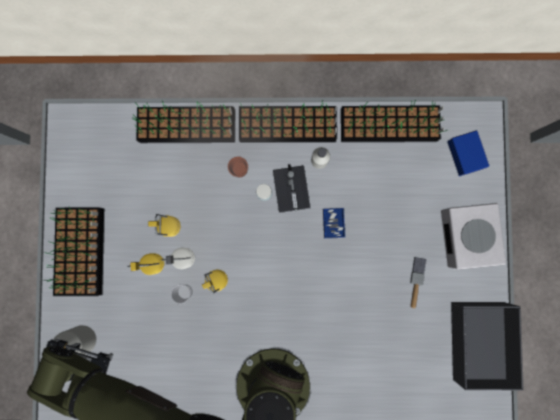

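The side view shows the white sensor at about (190,190) with its grey grip at (183,145), three yellow look-alikes around it, and the stand with post top at (319,185). In the top view the white sensor is at (181,259), the stand base at (292,188) and the beaker at (182,293). I'll enlarge these areas next.

```bash
python3 - <<'E'
import cv2,numpy as np
s=cv2.imread("pics/side0.png");t=cv2.imread("pics/top0.png")
a=cv2.resize(s[110:270,110:360],None,fx=3.2,fy=3.2,interpolation=cv2.INTER_CUBIC)
cv2.imwrite("pics/sc.png",a)
b=cv2.resize(t[145:310,120:350],None,fx=3.4,fy=3.4,interpolation=cv2.INTER_CUBIC)
cv2.imwrite("pics/tc.png",b)
E
```

```text
(no output)
```

View pics/sc.png

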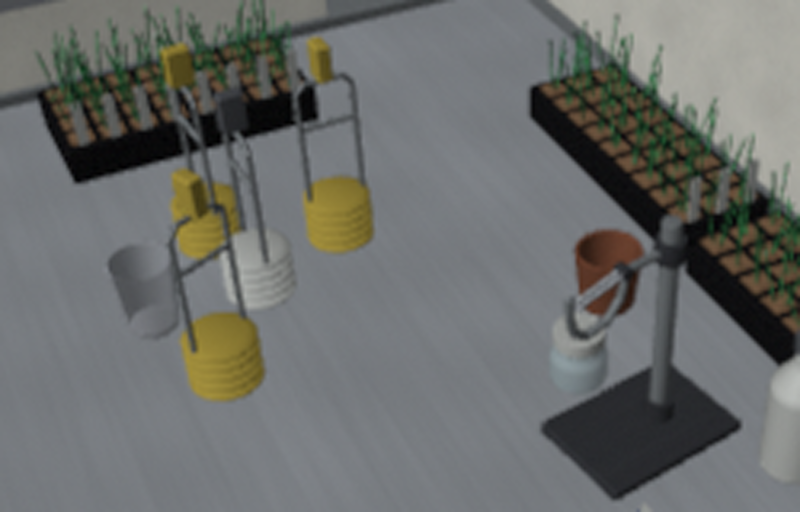

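View pics/tc.png

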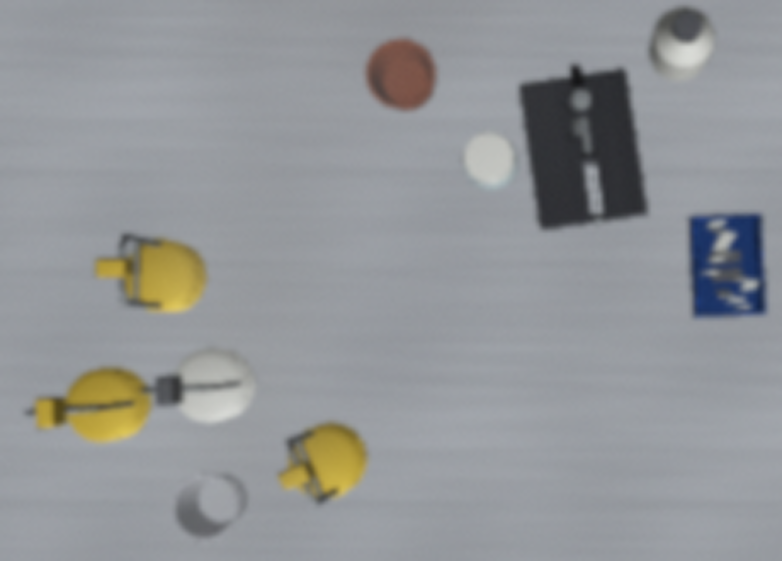

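The crops show the white sensor's dark tab at side crop (232,110), top crop (168,390), and its bail almost edge-on along world y. The hook's nose is at top crop (597,210). The base's left edge runs (520,85)–(540,228), so the stand yaw is about 0.14. Next I'll take numbers from masks.

```bash
cat > h.py <<'E'
import cv2,numpy as np
def load(n): return np.load(n+".npy",allow_pickle=True).item()
def ray(c,uv):
    d=np.array([(uv[0]-c["cx"])/c["fx"],-(uv[1]-c["cy"])/c["fy"],-1.])
    E=c["extrinsics"]; return E[:3,3],E[:3,:3]@d
def onz(c,uv,z):
    o,d=ray(c,uv); return o+d*(z-o[2])/d[2]
def tri(c1,u1,c2,u2):
    o1,d1=ray(c1,u1);o2,d2=ray(c2,u2)
    s=np.linalg.lstsq(np.c_[d1,-d2],o2-o1,rcond=None)[0]
    a,b=o1+d1*s[0],o2+d2*s[1]; return (a+b)/2,np.linalg.norm(a-b)
def proj(c,p):
    E=c["extrinsics"];q=E[:3,:3].T@(np.array(p)-E[:3,3]);return np.array([c["cx"]-c["fx"]*q[0]/q[2],c["cy"]+c["fy"]*q[1]/q[2]])
def blobs(img,cond,box,mn=8):
    x0,y0,x1,y1=box;m=cond(img[y0:y1,x0:x1].astype(int)).astype(np.uint8)
    n,l,s,ce=cv2.connectedComponentsWithStats(m)
    return [(s[i,4],ce[i]+[x0,y0],s[i,:4]+[x0,y0,0,0],(l==i)) for i in range(1,n) if s[i,4]>=mn]
E
python3 - <<'E'
from h import *
np.set_printoptions(precision=4,suppress=True)
t,s=load("top"),load("side")
white=lambda i:(i.min(2)>170)&(i.max(2)-i.min(2)<30)
dark=lambda i:(i.max(2)<85)&(i.max(2)-i.min(2)<25)
for nm,c,f,b in[("w top",t,white,(160,240,205,275)),("w side",s,white,(175,170,210,215)),("tab top",t,dark,(160,250,195,268)),("tab side",s,dark,(174,130,194,160)),
  ("base top",t,lambda i:i.max(2)<62,(265,155,325,220)),("nose top",t,lambda i:i.min(2)>85,(284,170,303,212)),("base side",s,lambda i:i.max(2)<62,(270,220,345,270))]:
    for bl in blobs(c["pixels"],f,b):
        print(nm,bl[0],bl[1],bl[2])
        if nm=="base top":
            ys,xs=np.nonzero(bl[3]); r=cv2.minAreaRect(np.c_[xs,ys].astype(np.float32)+[b[0],b[1]] if 0 else np.c_[xs+b[0],ys+b[1]].astype(np.float32))
            P=[onz(t,p,.012) for p in cv2.boxPoints(r)];print(np.array(P))
E
```

```text
w top 47 [182.1277 254.4894] [175 252  15   5]
w top 161 [183.2547 263.8199] [173 259  21  11]
tab top 25 [170.56 258.72] [167 256   6   7]
tab side 364 [182.9505 143.9753] [174 130  20  29]
base top 1006 [290.7465 187.9423] [274 165  35  46]
[[ 0.7379 -0.0019  0.012 ]
 [ 0.752  -0.1021  0.012 ]
 [ 0.6022 -0.1227  0.012 ]
 [ 0.5881 -0.0232  0.012 ]]
nose top 25 [290.6  174.04] [288 172   6   5]
nose top 16 [291.3125 183.25  ] [290 180   3   9]
nose top 103 [294.6408 203.767 ] [285 193  18  19]
base side 1324 [309.3497 244.2258] [280 224  61  42]
```

```bash
python3 - <<'E'
from h import *
np.set_printoptions(precision=4,suppress=True)
t,s=load("top"),load("side")
g=lambda c,x,y:np.array([c[0]+(x+.5)/c[2]-.5,c[1]+(y+.5)/c[2]-.5])
T=lambda x,y:g((120,145,3.4),x,y); S=lambda x,y:g((110,110,3.2),x,y)
print("tab tri",tri(t,T(168,390),s,S(232,110)))
print("tab top z.232",onz(t,T(168,390),.225))
print("housing top",onz(t,T(208,384),.055),"foot",onz(t,T(241,383),.055),"archL",onz(t,T(145,389),.18))
print("housing side",onz(s,S(256,252),.055))
print("post top",onz(t,[290.6,174],.23), "side",onz(s,S(672,225),.23))
yaw=.137;c=np.array([.670,-.0625])
R=np.array([[np.cos(yaw),-np.sin(yaw)],[np.sin(yaw),np.cos(yaw)]])
po=onz(t,[290.6,174],.23)[:2]
print("post in base frame",R.T@(po-c))
print("nose tri",tri(t,T(597,213),s,S(572,303)))
for z in(.201,):print("nose",onz(t,T(597,213),z),R.T@(onz(t,T(597,213),z)[:2]-po))
# dark tab pixels on tight colour
print(s["pixels"][138:152,176:190].max(2)); print(t["pixels"][253:266,158:178].max(2))
# wire bright end of hook in top
print(t["pixels"][188:214,288:304].min(2))
E
```

```text
tab tri (array([0.4273, 0.3057, 0.2112]), np.float64(0.0016742048849599683))
tab top z.232 [0.4285 0.3021 0.225 ]
housing top [0.4295 0.3035 0.055 ] foot [0.4304 0.2712 0.055 ] archL [0.4281 0.3337 0.18  ]
housing side [0.4225 0.2918 0.055 ]
post top [ 0.6831 -0.0606  0.23  ] side [ 0.6772 -0.0654  0.23  ]
post in base frame [0.0133 0.    ]
nose tri (array([ 0.5835, -0.0736,  0.1908]), np.float64(0.005605337423626617))
nose [ 0.5853 -0.0747  0.201 ] [-0.0988 -0.0005]
[[ 30  66  88  77  67  63  67  69  63  42  22  49  90 103]
 [ 44  67  69  68  68  68  66  64  59  52  45  27  58  90]
 [ 61  78  76  67  62  58  54  50  45  48  59  36  25  59]
 [ 81  72  72  54  50  43  40  40  39  41  50  38  15  21]
 [ 91  73  60  42  42  40  40  41  40  37  30  19  15  13]
 [ 88  70  62  44  43  41  40  40  41  39  32  10  11  12]
 [ 67  53  63  49  41  42  41  40  39  38  32  10   7   8]
 [ 35  43  65  53  41  40  41  39  41  39  33  14   9   6]
 [ 10  40  65  56  39  41  40  39  39  39  34  18   8  10]
 [  9  35  62  59  41  42  39  41  38  39  35  20   8   6]
 [  9  25  54  61  42  40  40  40  39 
[... 2347 characters left out ...]
  79  48  47  47  48  47  48]
 [ 47  45  47  49  68 115 142 138 131  82  50  48  47  47  48  46]
 [ 47  47  47  48  66 113 140 138 134  87  53  46  46  47  48  47]
 [ 48  46  46  48  65 106 137 140 136  92  54  47  47  47  47  47]
 [ 48  47  47  49  58  89 113 122 118  83  55  48  48  49  51  53]
 [ 48  48  48  49  51  62  76  85  86  69  56  58  61  64  68  74]
 [ 51  52  52  54  59  64  77  95  99  89  85  92 100 103 109 113]
 [ 72  75  75  80  92 102 110 122 128 124 125 130 138 140 141 142]
 [111 114 115 120 130 138 140 138 142 145 146 147 149 149 150 151]
 [142 143 143 144 147 149 149 147 148 149 148 150 149 149 149 150]
 [149 149 149 149 148 148 148 148 149 149 148 148 149 148 148 148]]
```

The manual's scale: shifts go in units of 50 mm and turns go in units of 0.25 rad. Converting my numbers, -0.03 m is -0.6, -0.11 rad is -0.44.

```bash
python3 - <<'E'
from h import *
s=load("side")["pixels"];t=load("top")["pixels"]
a=cv2.resize(s[170:250,275:335],None,fx=7,fy=7,interpolation=cv2.INTER_CUBIC)
b=cv2.resize(t[160:216,278:310],None,fx=10,fy=10,interpolation=cv2.INTER_CUBIC)
h=np.zeros((560,750,3),np.uint8);h[:,:420]=a;h[:,430:]=b;cv2.imwrite("pics/hook.png",h)
E
echo '0,0,-0.6,0,0,-0.44
0,0,-0.6,0,0,-0.44
0,0,-0.6,0,0,-0.432' > m.json && python3 -m crank m.json 0.06 10
```

```text
time_s: 0.4
ee_pos: [0.156, 0.5272, 0.3183]
eef_rot: [-3.141, -0.0, -3.097]
force: [0.7, 0.3, 0.7]
grip_width: 0.0736
grip_force: 0.0
```

View pics/hook.png

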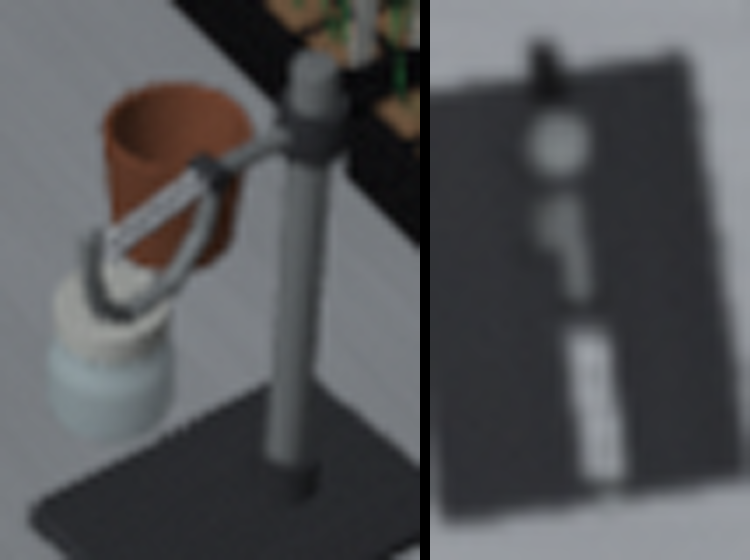

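Side half: nose top at about (90,235), hook bottom at (122,315), gate pivot at (208,170), post top at (315,65). Top half: post disc at (560,147), and the bright part is the gate, ending at (607,477). I'll intersect the side rays with the stand's plane to get the head height.

```bash
python3 - <<'E'
from h import *
np.set_printoptions(precision=4,suppress=True)
t,s=load("top"),load("side")
S=lambda x,y:np.array([275+(x+.5)/7-.5,170+(y+.5)/7-.5]);T=lambda x,y:np.array([278+(x-430+.5)/10-.5,160+(y+.5)/10-.5])
print(tri(t,T(560,147),s,S(317,66)))
po=onz(t,T(560,147),.23)[:2]; ps=onz(s,S(317,66),.23)[:2]; print(po,ps)
yaw=.137;u=np.array([np.cos(yaw),np.sin(yaw),0]);n=np.array([-np.sin(yaw),np.cos(yaw),0])
for q in(po,ps,(po+ps)/2):
  for nm,p in[("nosetop",S(90,233)),("bottom",S(122,320)),("pivot",S(208,170)),("posttop",S(317,66))]:
    o,d=ray(s,p);P=o+d*(n@(np.r_[q,0]-o))/(n@d);print(nm,u@(P-np.r_[q,0]),P[2])
print("gate tip top",u@(onz(t,T(605,477),.192)-np.r_[po,0]),n@(onz(t,T(605,477),.192)-np.r_[po,0]))
sy=.137
for nm,x in(("seat",-.088),("press",-.093)): print(nm,po+x*u[:2])
E
echo '0,0,-0.6,0,0,0
0,0,-0.6,0,0,0' > m.json && python3 -m crank m.json
```

```text
(array([ 0.6821, -0.0602,  0.2282]), np.float64(0.0013270713380448562))
[ 0.6824 -0.0605] [ 0.68  -0.062]
nosetop -0.10684043244953052 0.19922352552932
bottom -0.09106725115112926 0.1493434067197661
pivot -0.052214786838926705 0.20306801157889465
posttop -0.0015019777633665657 0.22884340046940965
nosetop -0.105151072563529 0.20043281460291706
bottom -0.089405949510345 0.1506414254274524
pivot -0.05062259820396829 0.20427046185882836
posttop 1.2514456272683204e-16 0.22999999999999998
nosetop -0.10599575250652964 0.19982817006611842
bottom -0.09023660033073701 0.14999241607360914
pivot -0.051418692521447325 0.2036692367188615
posttop -0.0007509888816830947 0.22942170023470476
gate tip top -0.097243790557001 -0.0004742837146235882
seat [ 0.5952 -0.0725]
press [ 0.5902 -0.0732]
time_s: 0.6
ee_pos: [0.156, 0.5271, 0.3784]
eef_rot: [-3.141, -0.0, -3.101]
force: [0.9, -0.2, 0.2]
grip_width: 0.0603
grip_force: 0.0
```

```bash
echo '-0.656,-0.588,0,0,0,0
-0.656,-0.588,0,0,0,0
-0.656,-0.588,0,0,0,0
-0.656,-0.588,0,0,0,0
-0.656,-0.588,0,0,0,0
-0.656,-0.588,0,0,0,0
-0.656,-0.588,0,0,0,0
-0.656,-0.588,0,0,0,0
0,0,0.6,0,0,0
0,0,0,0,0,0' > m.json && python3 -m crank m.json 0.05 10
python3 - <<'E'
from h import *
from station import eyes,ctrl
print(ctrl.get_obs()["ee_pos"],ctrl.get_obs()["eef_rot"])
c=eyes.camera("side");i=c["pixels"];cv2.imwrite("pics/g1.png",cv2.resize(i[60:220,90:290],None,fx=3.7,fy=3.7,interpolation=cv2.INTER_CUBIC))
E
```

```text
time_s: 1.6
ee_pos: [0.4277, 0.3018, 0.344]
eef_rot: [-3.139, -0.005, -3.103]
force: [-0.2, 0.6, 0.6]
grip_width: 0.0503
grip_force: 0.0
[0.42769584 0.30175061 0.34402472] [-3.13869993 -0.00527213 -3.10333725]
```

View pics/g1.png

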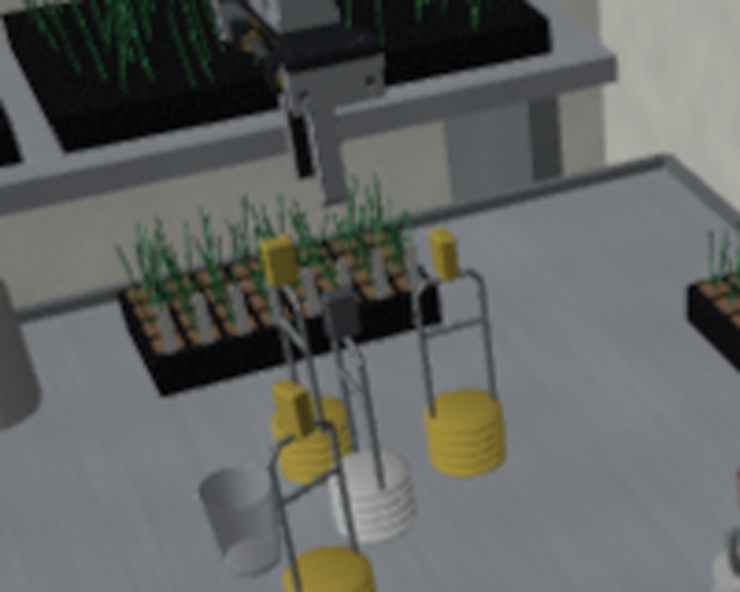

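The open fingers (320,170) stand above the dark tab (342,312), with the yellow tabs well clear to both sides. I'll descend and grip.

```bash
echo '0,0,0.8,0,0,0
0,0,0.8,0,0,0
0,0,0.52,0,0,0
0,0,0.32,0,0,0
0,0,0,0,0,0' > m.json && python3 -m crank m.json 0.05 10
echo '0,0,0,0,0,0
0,0,0,0,0,0
0,0,0,0,0,0
0,0,0,0,0,0
0,0,0,0,0,0' > m.json && python3 -m crank m.json 0.0 25
```

```text
time_s: 2.15
ee_pos: [0.4269, 0.3035, 0.2248]
eef_rot: [-3.14, -0.002, -3.1]
force: [0.4, 0.4, -0.3]
grip_width: 0.0498
grip_force: 0.0
time_s: 2.65
ee_pos: [0.4279, 0.303, 0.2258]
eef_rot: [3.141, 0.001, -3.101]
force: [1.3, -2.0, -2.9]
grip_width: 0.0156
grip_force: 25.0
```

In the tool's units: -0.035 m is -0.7, -0.025 m is -0.5.

```bash
echo '0,0,-0.2,0,0,0
0,0,-0.5,0,0,0
0,0,-0.7,0,0,0
0,0,-0.7,0,0,0
0,0,-0.7,0,0,0
0,0,-0.7,0,0,0
0,0,-0.7,0,0,0
0,0,-0.5,0,0,0
0,0,-0.2,0,0,0
0,0,0,0,0,0' > m.json && python3 -m crank m.json - 40
python3 - <<'E'
from h import *
from station import eyes,ctrl
o=ctrl.get_obs();print(o["ee_pos"],o["eef_rot"],o["force"],o["grip_width"])
c=eyes.camera("side");i=c["pixels"];cv2.imwrite("pics/g2.png",cv2.resize(i[30:230,90:290],None,fx=2.9,fy=2.9,interpolation=cv2.INTER_CUBIC))
E
```

```text
time_s: 3.65
ee_pos: [0.4278, 0.3029, 0.4712]
eef_rot: [3.141, 0.001, -3.101]
force: [0.4, -0.0, -3.0]
grip_width: 0.0158
grip_force: 40.0
[0.42777809 0.30288493 0.47120543] [ 3.14091910e+00  1.22565424e-03 -3.10149376e+00] [ 0.38199757 -0.04006147 -3.00636722] 0.015773784280050503
```

View pics/g2.png

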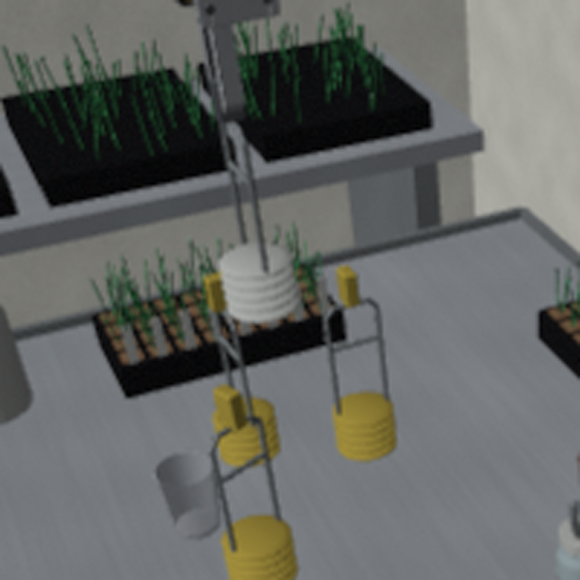

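The sensor hangs straight from the fingers at (240,200), with its underside above the yellow tabs. The weight reads about 3 N. I'll turn to the stand's yaw and carry it across to a point in front of the nose.

```bash
echo '0,0,-0.2,0,0,-0.192
0,-0.3,-0.2,0,0,-0.194
0,-0.6,0,0,0,0
0,-0.8,0,0,0,0
0,-0.9,0,0,0,0
0,-0.9,0,0,0,0
0,-0.9,0,0,0,0
0,-0.9,0,0,0,0
0,-0.9,0,0,0,0
-0.034,-0.8,0,0,0,0' > m.json && python3 -m crank m.json
echo '0,-0.6,0,0,0,0
0,-0.3,0,0,0,0
0,0,0.4,0,0,0
0,0,0.8,0,0,0
0,0,0.8,0,0,0
0,0,0.7,0,0,0
0,0,0.5,0,0,0
0,0,0.2,0,0,0
0,0,0,0,0,0
0,0,0,0,0,0' > m.json && python3 -m crank m.json
python3 - <<'E'
from h import *
from station import eyes,ctrl
np.set_printoptions(precision=4,suppress=True)
o=ctrl.get_obs();print(o["time_s"],o["ee_pos"],o["eef_rot"],o["force"],o["moment"])
c=eyes.camera("side");np.save("side1.npy",c,allow_pickle=True);i=c["pixels"];p=o["ee_pos"]
for k in(-.03,.03):print(proj(c,p+[-.1366*k,.99*k,-.086]),proj(c,p+[-.1366*k,.99*k,-.171]))
x,y=proj(c,p+[0,0,-.08]).astype(int);x0=x-45;y0=y-65;print(x0,y0)
cv2.imwrite("pics/g3.png",cv2.resize(i[y0:y0+115,x0:x0+150],None,fx=5,fy=5,interpolation=cv2.INTER_CUBIC))
E
```

```text
time_s: 4.7
ee_pos: [0.4761, -0.0458, 0.4889]
eef_rot: [3.141, -0.002, -3.005]
force: [0.9, -0.5, -2.8]
grip_width: 0.0154
grip_force: 40.0
time_s: 5.7
ee_pos: [0.4828, -0.0881, 0.3215]
eef_rot: [-3.141, 0.001, -3.005]
force: [-0.6, 0.5, -2.8]
grip_width: 0.0157
grip_force: 40.0
5.7 [ 0.4828 -0.0881  0.3215] [-3.1411  0.0012 -3.0046] [-0.5579  0.5105 -2.7714] [ 0.0365 -0.0224 -0.0428]
[263.0171 212.4759] [263.9153 238.5903]
[249.0824 199.5265] [250.6602 225.4104]
210 138
```

View pics/g3.png

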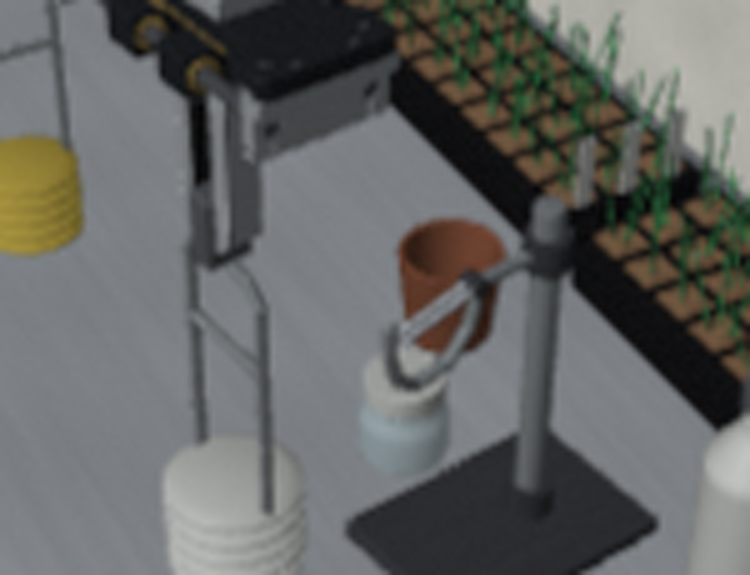

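The predicted bar ends fall at crop (265,372) and (195,308) and I see them at (262,375) and (195,312), so the grasp is good to 1 px. I'll lower to bar z ≈ 0.220 and go forward over the nose to stand x ≈ -93 mm.

```bash
echo '0,0,0.31,0,0,0
-0.2,0,0,0,0,0
-0.4,0,0,0,0,0
-0.4,0,0,0,0,0
-0.4,0,0,0,0,0
-0.3,0,0,0,0,0
-0.2,0,0,0,0,0
-0.15,0,0,0,0,0
-0.1,0,0,0,0,0
0,0,0,0,0,0' > m.json && python3 -m crank m.json
python3 - <<'E'
from h import *
from station import eyes,ctrl
np.set_printoptions(precision=4,suppress=True)
o=ctrl.get_obs();print(o["time_s"],o["ee_pos"],o["eef_rot"],o["force"],o["moment"])
p=o["ee_pos"][:2]-[.6815,-.061];print(p@[.9906,.1366],p@[-.1366,.9906])
c=eyes.camera("side");np.save("side2.npy",c,allow_pickle=True);i=c["pixels"]
cv2.imwrite("pics/g4.png",cv2.resize(i[165:265,255:345],None,fx=6,fy=6,interpolation=cv2.INTER_CUBIC))
E
```

```text
time_s: 6.75
ee_pos: [0.5893, -0.0736, 0.305]
eef_rot: [-3.142, 0.0, -3.005]
force: [0.1, 0.7, -2.9]
grip_width: 0.0154
grip_force: 40.0
6.75 [ 0.5893 -0.0736  0.305 ] [-3.1416  0.0001 -3.0049] [ 0.066   0.6792 -2.9213] [-0.0196 -0.0044  0.0078]
-0.09302510284125562 0.0001385231037861227
```

View pics/g4.png

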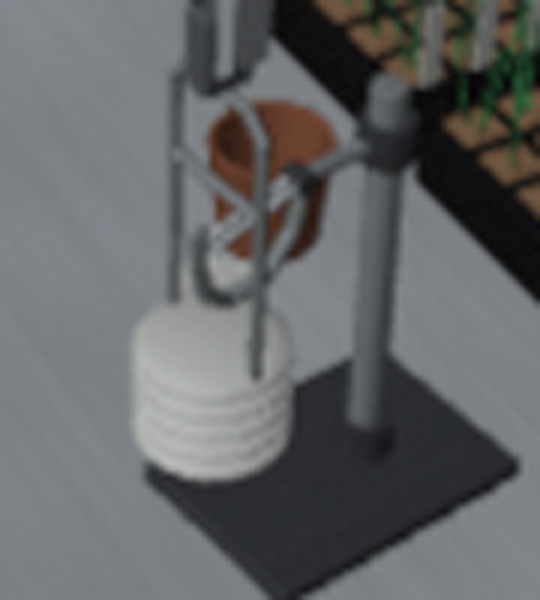

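The bail is over the nose: the hook tip at (205,240) sits between the two wires, and the bar at (215,180) is above the gate. I'll press down in small steps.

```bash
echo '0,0,0.16,0,0,0
0,0,0.12,0,0,0
0,0,0.06,0,0,0
0,0,0.04,0,0,0
0,0,0.04,0,0,0
0,0,0,0,0,0' > m.json && python3 -m crank m.json
echo '0,0,0.04,0,0,0
0,0,0.04,0,0,0
0,0,0.04,0,0,0
0,0,0,0,0,0' > m.json && python3 -m crank m.json
echo '0,0,0.04,0,0,0
0,0,0.04,0,0,0
0,0,0.04,0,0,0
0,0,0,0,0,0' > m.json && python3 -m crank m.json
```

```text
time_s: 7.4
ee_pos: [0.589, -0.0736, 0.2838]
eef_rot: [3.142, -0.0, -3.005]
force: [0.7, -0.2, -3.0]
grip_width: 0.0158
grip_force: 40.0
time_s: 7.8
ee_pos: [0.5891, -0.0736, 0.278]
eef_rot: [-3.142, 0.0, -3.005]
force: [-0.3, -0.6, 0.8]
grip_width: 0.0157
grip_force: 40.0
time_s: 8.2
ee_pos: [0.5889, -0.0736, 0.2716]
eef_rot: [3.141, -0.001, -3.005]
force: [-0.0, -0.1, -0.5]
grip_width: 0.0158
grip_force: 40.0
```

```bash
echo '0,0,0.04,0,0,0
0,0,0.04,0,0,0
0,0,0,0,0,0' > m.json && python3 -m crank m.json
echo '0,0,0.04,0,0,0
0,0,0.04,0,0,0
0,0,0,0,0,0' > m.json && python3 -m crank m.json
echo '0,0,0.04,0,0,0
0,0,0.04,0,0,0
0,0,0,0,0,0' > m.json && python3 -m crank m.json
```

```text
time_s: 8.5
ee_pos: [0.5888, -0.0736, 0.2675]
eef_rot: [3.141, -0.001, -3.005]
force: [-1.1, -0.2, 0.4]
grip_width: 0.0156
grip_force: 40.0
time_s: 8.8
ee_pos: [0.5886, -0.0736, 0.2633]
eef_rot: [3.141, -0.002, -3.005]
force: [-3.4, -0.5, -0.3]
grip_width: 0.0157
grip_force: 40.0
time_s: 9.1
ee_pos: [0.5892, -0.0735, 0.2594]
eef_rot: [3.141, 0.0, -3.005]
force: [-0.6, -0.1, -1.4]
grip_width: 0.0155
grip_force: 40.0
```

```bash
echo '0,0,0.04,0,0,0
0,0,0,0,0,0' > m.json && python3 -m crank m.json
echo '0,0,0.04,0,0,0
0,0,0,0,0,0' > m.json && python3 -m crank m.json
echo '0,0,0.04,0,0,0
0,0,0,0,0,0' > m.json && python3 -m crank m.json
echo '0,0,0.04,0,0,0
0,0,0,0,0,0' > m.json && python3 -m crank m.json
```

```text
time_s: 9.3
ee_pos: [0.5891, -0.0736, 0.2576]
eef_rot: [3.141, -0.0, -3.005]
force: [-0.3, 0.3, -2.8]
grip_width: 0.0154
grip_force: 40.0
time_s: 9.5
ee_pos: [0.5891, -0.0736, 0.2557]
eef_rot: [3.142, 0.0, -3.005]
force: [-0.2, -0.3, -2.9]
grip_width: 0.0158
grip_force: 40.0
time_s: 9.7
ee_pos: [0.5893, -0.0735, 0.2538]
eef_rot: [-3.142, 0.001, -3.005]
force: [2.8, 0.7, -2.8]
grip_width: 0.0159
grip_force: 40.0
time_s: 9.9
ee_pos: [0.5894, -0.0736, 0.2519]
eef_rot: [-3.141, 0.001, -3.005]
force: [5.5, 0.2, -3.7]
grip_width: 0.0157
grip_force: 40.0
```

The gate force vanished and the bar is touching the nose's inner curve, so it is inside. I'll back off a little, centre over the seat, then rise to feel the shut gate.

```bash
echo '0,0,-0.06,0,0,0
-0.06,0,0,0,0,0
-0.04,0,-0.04,0,0,0
0,0,-0.06,0,0,0
0,0,0,0,0,0' > m.json && python3 -m crank m.json
echo '0,0,-0.06,0,0,0
0,0,-0.04,0,0,0
0,0,0,0,0,0' > m.json && python3 -m crank m.json
echo '0,0,-0.04,0,0,0
0,0,0,0,0,0' > m.json && python3 -m crank m.json
echo '0,0,-0.03,0,0,0
0,0,0,0,0,0' > m.json && python3 -m crank m.json
```

```text
time_s: 10.4
ee_pos: [0.5941, -0.073, 0.2603]
eef_rot: [-3.141, 0.0, -3.005]
force: [-0.5, 0.3, -3.2]
grip_width: 0.0161
grip_force: 40.0
time_s: 10.7
ee_pos: [0.594, -0.0729, 0.2654]
eef_rot: [-3.141, 0.0, -3.005]
force: [0.0, 0.5, -2.5]
grip_width: 0.0157
grip_force: 40.0
time_s: 10.9
ee_pos: [0.594, -0.0729, 0.2672]
eef_rot: [-3.141, 0.0, -3.005]
force: [0.5, 0.3, -2.2]
grip_width: 0.0157
grip_force: 40.0
time_s: 11.1
ee_pos: [0.594, -0.0729, 0.2686]
eef_rot: [-3.142, 0.0, -3.005]
force: [1.2, 0.6, -2.3]
grip_width: 0.016
grip_force: 40.0
```

In the tool's units: -0.0015 m is -0.03.

```bash
echo '0,0,-0.03,0,0,0
0,0,0,0,0,0' > m.json && python3 -m crank m.json
echo '0,0,-0.03,0,0,0
0,0,0,0,0,0' > m.json && python3 -m crank m.json
echo '0,0,-0.02,0,0,0
0,0,0,0,0,0' > m.json && python3 -m crank m.json
```

```text
time_s: 11.3
ee_pos: [0.594, -0.0729, 0.27]
eef_rot: [3.142, -0.0, -3.005]
force: [-0.4, 0.3, -2.5]
grip_width: 0.0156
grip_force: 40.0
time_s: 11.5
ee_pos: [0.5938, -0.0729, 0.2706]
eef_rot: [3.141, -0.001, -3.005]
force: [-0.2, -0.9, -10.4]
grip_width: 0.0159
grip_force: 40.0
time_s: 11.7
ee_pos: [0.5937, -0.0729, 0.2711]
eef_rot: [3.141, -0.002, -3.005]
force: [1.6, 0.5, -19.8]
grip_width: 0.0159
grip_force: 40.0
```

The shut gate holds and is stiff, about 9 N per mm. I'll ease back to about 7 N and hold.

```bash
echo '0,0,0.024,0,0,0
0,0,0,0,0,0
0,0,0,0,0,0
0,0,0,0,0,0
0,0,0,0,0,0' > m.json && python3 -m crank m.json
echo '0,0,0,0,0,0
0,0,0,0,0,0' > m.json && python3 -m crank m.json
```

```text
time_s: 12.2
ee_pos: [0.5938, -0.0729, 0.271]
eef_rot: [3.141, -0.001, -3.005]
force: [0.5, -0.2, -17.4]
grip_width: 0.0155
grip_force: 40.0
time_s: 12.4
ee_pos: [0.5939, -0.0729, 0.271]
eef_rot: [3.141, -0.001, -3.005]
force: [-0.4, 0.3, -18.8]
grip_width: 0.0159
grip_force: 40.0
```

```bash
echo '0,0,0.012,0,0,0
0,0,0,0,0,0
0,0,0,0,0,0' > m.json && python3 -m crank m.json
```

```text
time_s: 12.7
ee_pos: [0.594, -0.0729, 0.2709]
eef_rot: [-3.142, 0.0, -3.005]
force: [-2.7, -0.5, -15.2]
grip_width: 0.0155
grip_force: 40.0
```

In the tool's units: 0.0006 m is 0.012.

```bash
echo '0,0,0.012,0,0,0
0,0,0,0,0,0
0,0,0,0,0,0' > m.json && python3 -m crank m.json
echo '0,0,0,0,0,0
0,0,0,0,0,0
0,0,0,0,0,0' > m.json && python3 -m crank m.json
```

```text
time_s: 13.0
ee_pos: [0.5942, -0.0729, 0.2707]
eef_rot: [-3.141, 0.001, -3.005]
force: [-0.3, 0.2, -9.0]
grip_width: 0.0158
grip_force: 40.0
time_s: 13.3
ee_pos: [0.5942, -0.073, 0.2705]
eef_rot: [-3.141, 0.001, -3.005]
force: [1.0, 0.9, -6.3]
grip_width: 0.0158
grip_force: 40.0
```

In the tool's units: -0.0003 m is -0.006.

```bash
echo '0,0,-0.006,0,0,0
0,0,0,0,0,0
0,0,0,0,0,0' > m.json && python3 -m crank m.json
echo '0,0,0,0,0,0
0,0,0,0,0,0
0,0,0,0,0,0' > m.json && python3 -m crank m.json
```

```text
time_s: 13.6
ee_pos: [0.5941, -0.073, 0.2705]
eef_rot: [-3.141, 0.001, -3.005]
force: [1.8, -0.6, -7.1]
grip_width: 0.0157
grip_force: 40.0
time_s: 13.9
ee_pos: [0.5941, -0.0729, 0.2705]
eef_rot: [-3.142, 0.0, -3.005]
force: [1.4, -1.0, -6.9]
grip_width: 0.0157
grip_force: 40.0
```

In the tool's units: -0.0003 m is -0.006.

```bash
echo '0,0,-0.006,0,0,0
0,0,0,0,0,0
0,0,0,0,0,0
0,0,0,0,0,0' > m.json && python3 -m crank m.json
echo '0,0,0.06,0,0,0
0,0,0.12,0,0,0
0,0,0.12,0,0,0
0,0,0.06,0,0,0
0,0,0,0,0,0' > m.json && python3 -m crank m.json
echo '0,0,0.04,0,0,0
0,0,0,0,0,0' > m.json && python3 -m crank m.json
```

```text
time_s: 14.3
ee_pos: [0.594, -0.0729, 0.2706]
eef_rot: [3.142, 0.0, -3.005]
force: [1.9, 0.7, -8.0]
grip_width: 0.0157
grip_force: 40.0
time_s: 14.8
ee_pos: [0.5938, -0.0729, 0.252]
eef_rot: [3.141, -0.001, -3.005]
force: [0.3, 0.2, -1.3]
grip_width: 0.0156
grip_force: 40.0
time_s: 15.0
ee_pos: [0.594, -0.073, 0.2506]
eef_rot: [-3.142, -0.0, -3.005]
force: [-0.5, -0.7, -2.6]
grip_width: 0.0157
grip_force: 40.0
```

In the tool's units: 0.002 m is 0.04.

```bash
echo '0,0,0.04,0,0,0
0,0,0,0,0,0' > m.json && python3 -m crank m.json
echo '0,0,0.02,0,0,0
0,0,0,0,0,0' > m.json && python3 -m crank m.json
echo '0,0,0.02,0,0,0
0,0,0,0,0,0' > m.json && python3 -m crank m.json
```

```text
time_s: 15.2
ee_pos: [0.5939, -0.0729, 0.2484]
eef_rot: [3.142, -0.0, -3.005]
force: [0.8, -0.3, -2.1]
grip_width: 0.0154
grip_force: 40.0
time_s: 15.4
ee_pos: [0.594, -0.0729, 0.2476]
eef_rot: [-3.142, -0.0, -3.005]
force: [0.9, -0.0, -2.1]
grip_width: 0.0156
grip_force: 40.0
time_s: 15.6
ee_pos: [0.5942, -0.0729, 0.247]
eef_rot: [-3.141, 0.001, -3.005]
force: [0.5, 0.7, -0.8]
grip_width: 0.0153
grip_force: 40.0
```

In the tool's units: 0.0004 m is 0.008.

```bash
echo '0,0,0.008,0,0,0
0,0,0,0,0,0' > m.json && python3 -m crank m.json
echo '0,0,0.006,0,0,0
0,0,0,0,0,0' > m.json && python3 -m crank m.json
```

```text
time_s: 15.8
ee_pos: [0.5942, -0.0729, 0.2467]
eef_rot: [-3.141, 0.001, -3.005]
force: [1.0, 0.2, 3.4]
grip_width: 0.0155
grip_force: 40.0
time_s: 16.0
ee_pos: [0.5942, -0.073, 0.2466]
eef_rot: [-3.141, 0.001, -3.005]
force: [0.8, 0.1, 5.7]
grip_width: 0.0154
grip_force: 40.0
```

The bar is seated at TCP z ≈ 0.2468, and the hook carries the weight. I'll relieve the pressing, open, check and withdraw.

```bash
echo '0,0,-0.016,0,0,0
0,0,0,0,0,0
0,0,0,0,0,0' > m.json && python3 -m crank m.json - 10
echo '0,0,0,0,0,0
0,0,0,0,0,0
0,0,0,0,0,0
0,0,0,0,0,0
0,0,0,0,0,0' > m.json && python3 -m crank m.json 0.05
echo '0,0,-0.1,0,0,0
0,0,-0.3,0,0,0
0,0,-0.6,0,0,0
0,0,-0.6,0,0,0
0,0,-0.6,0,0,0
0,0,-0.4,0,0,0
0,0,-0.2,0,0,0
0,0,0,0,0,0
0,0,0,0,0,0
0,0,0,0,0,0' > m.json && python3 -m crank m.json
echo '0,0,0,0,0,0
0,0,0,0,0,0
0,0,0,0,0,0
0,0,0,0,0,0
0,0,0,0,0,0
0,0,0,0,0,0
0,0,0,0,0,0
0,0,0,0,0,0
0,0,0,0,0,0
0,0,0,0,0,0' > m.json && python3 -m crank m.json
python3 - <<'E'
from h import *
from station import eyes
c=eyes.camera("side");d=eyes.camera("side")
print(cv2.absdiff(c["pixels"],d["pixels"])[165:265,255:345].max())
cv2.imwrite("pics/g5.png",cv2.resize(d["pixels"][145:265,255:345],None,fx=5,fy=5,interpolation=cv2.INTER_CUBIC))
E
```

```text
time_s: 16.3
ee_pos: [0.5939, -0.0729, 0.2465]
eef_rot: [3.141, -0.0, -3.005]
force: [1.2, 0.9, 0.8]
grip_width: 0.016
grip_force: 10.0
time_s: 16.8
ee_pos: [0.594, -0.0729, 0.2467]
eef_rot: [-3.142, -0.0, -3.005]
force: [0.6, 0.6, 1.2]
grip_width: 0.0491
grip_force: 0.0
time_s: 17.8
ee_pos: [0.5939, -0.0729, 0.3854]
eef_rot: [3.141, -0.002, -3.005]
force: [0.1, 0.1, -0.6]
grip_width: 0.05
grip_force: 0.0
time_s: 18.8
ee_pos: [0.594, -0.0729, 0.3868]
eef_rot: [-3.142, 0.0, -3.005]
force: [0.1, -0.5, 0.3]
grip_width: 0.0499
grip_force: 0.0
17
```

View pics/g5.png

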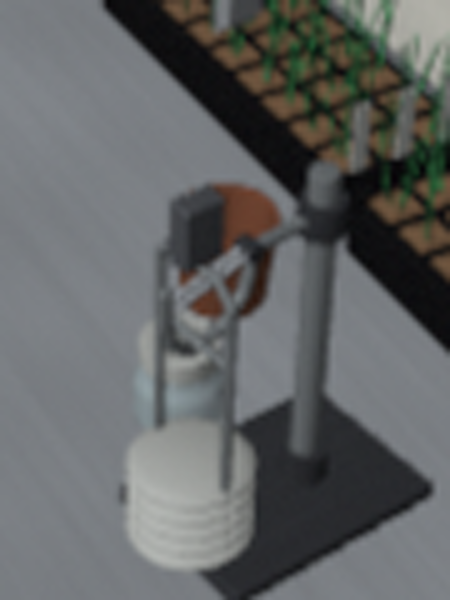

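The sensor hangs upright in the hook with its tab free at (195,225). The gate is shut, running (180,295)–(240,255), and the bar is below it at (190,340). The gripper is clear above.

```bash
echo '0,0,0,0,0,0
0,0,0,0,0,0
0,0,0,0,0,0
0,0,0,0,0,0
0,0,0,0,0,0
0,0,0,0,0,0
0,0,0,0,0,0
0,0,0,0,0,0
0,0,0,0,0,0
0,0,0,0,0,0' > m.json && python3 -m crank m.json; python3 -c "
from station import ctrl
print(ctrl.hand_in())"
```

```text
time_s: 19.9
ee_pos: [0.594, -0.0729, 0.3868]
eef_rot: [-3.142, 0.0, -3.005]
force: [-0.9, 1.0, 0.7]
grip_width: 0.0497
grip_force: 0.0
the job is handed in; nothing more can be done
None
```

The white sensor hangs released in the hook with the gate shut above it, and the job was handed in at about 20 s (no verdict was returned); the tug was held at about 4–5 N after briefly reaching about 17 N, against the 25 N limit.

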